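Assemble a membrane filter holder on the vacuum manifold

ROBOT

A 6-joint arm with a two-finger parallel gripper is mounted at the origin on a cart in front of the work surface, level with it; the furniture and walls round the work are solid. World frame = base frame: x ahead of the robot, y to its left, z up, the work surface at z = 0. Lengths are in m, angles in rad, forces in N, time in s.
With the tool pointing down it reaches from about 0.3 to 0.775 m from the base axis. Payload 14.6 kg.
Tool frame: the origin (TCP) lies between the finger pads; the fingertips stand 14 mm ahead of it and the grasp point (between the pads) lies 5 mm behind it; z points along the fingers, y is the line along which they close (so a half turn about z gives the same grasp; the last joint's range is limited). The gripper opens to 94 mm and grips with 3 to 60 N. Pads are 16 mm wide; open, the fingers measure 119 mm over their backs; the gripper's body (75 mm by 177 mm) begins 78 mm behind the grasp point.
Start: joints at [1.051, 0.3, 1.521, -0, 1.321, -0.067], TCP at [0.241, 0.495, 0.219] pointing down, gripper open.
Joint ranges: [-3.03, 3.03], [-0.79, 2.21], [0.23, 2.52], [-1.04, 4.18], [0, 3.07], [-2.55, 2.55]. Speed limits (rad/s): [2.22, 2.22, 2.57, 3.14, 3.14, 3.14].

INTERFACE

Orientations are given as [roll, pitch, yaw] about the fixed x, y, z axes, in that order (R = Rz(yaw) Ry(pitch) Rx(roll)).
In Python, from station import ctrl gives the robot as it stands. The module is installed in compiled form; this text tells all that it offers.
- The arm moves only by the tool move_arm, never from a script. Its argument "targets" is a list of rows, each a list of 7 numbers: the opening, from -1 (shut) to 1 (fully open), then the shift along the tool's x, y, z in units of 50 mm (1.0 is 50 mm), then the turn, a rotation vector about the tool's x, y, z in rad. A call has 1 to 12 rows; each row is the pose to reach, as a shift and turn from the pose commanded when the call began, along the tool's axes at that moment; what a row does not reach only later rows make up. A row lasts 1/10 s, in which the tool goes at most 50 mm and 8.59 degrees, less where a joint would pass 70% of its speed; a pose out of reach is approached as far as the arm can. A call with a gripper value outside its range is refused whole. The fingers move at their own pace and stop on an object; "grip_force" is the grip in N (left out, the last holds). Time passes only in rows, so rows that repeat a pose let the fingers close. It gives the time, the measured TCP pose, the force, the opening and the grip force at its end, in the units of the state.
- ctrl.get_obs(): the state, without advancing time (a new reading comes with each control period).
- ctrl.camera(name): name is "scene" or "top" or "wrist"; returns (picture, depth): 400x640x3 uint8, red, green, blue; 400x640 float32, m along the optical axis (not along the pixel's ray), 0 where there is no reading.
- ctrl.camera_params(name): a dict with "intrinsics" (3x3 intrinsics, pixels), "rvec" (rotation vector, rad) and "tvec" (3), from world to camera coordinates, as OpenCV has them; the wrist camera has in their place "T_tool_cam" (4x4, takes a point from camera to tool coordinates, whose origin is the TCP and whose axes are the flange's). Camera axes: x right, y down, z forward; pixel columns grow to the right and rows downward; lengths in m; the calibration is good to about 2 mm. A picture is of the moment at which its call begins: read the wrist's pose just before it. camera_params takes no time and is no camera call.
- ctrl.hand_in(): hands the job in; it is judged then, once.
Trained networks look in the newest picture that a camera, given by its name, has taken for a name from the list of things; names that differ only in an ending like _2 or _b are one class to them, and where a whole thing is asked for, a point or a joint stands for the part that bears it (a point fixed in the world has none). Each returns a list of dicts, best first, with "score" (0 to 1); they miss things now and then, are a little off and sometimes report something else, mostly with a low value. They report only what shows in the picture. A call takes as long as a camera call. They do not tell look-alikes from the thing itself.
- ctrl.cut_out(camera, target): "region" (400x640 bool, what is visible of it) and "point" ([column, row] in pixels, amid what is visible of it).
- ctrl.tip_of(camera, target): "point" ([column, row] in pixels: a listed point, or the origin of a listed thing).
The state is a dict: "time_s": time; "qpos": joint angles; "joint_vel": joint speeds; "tau": joint torques, N m; "ee_pos": TCP position; "eef_rot": TCP orientation; "force": force on the tool from outside, world axes, zero at the start; "moment": the same for the moment, N m; "grip_width": finger opening in m; "grip_force": force on a finger pad.
Only numpy, scipy, OpenCV 4.12 (cv2) and the standard library are available. Lean on these libraries where they do the work, as an engineer would, in place of code of your own. Each camera call takes 0.05 s, during which the arm holds its last target. There are 200 camera calls.

TASK

The four washed parts of a membrane filter holder are lying about the bench. Put the holder together, for a rinse without a membrane, on the open seat of the vacuum manifold (the other seat is closed by a rubber stopper), in this order: the perforated support screen into the seat, the white collar round the screen's raised face, the funnel upright into the collar, and last the lid on the funnel, each fully home before the next. Leave the petri dish, the forceps, the timer and the amber bottle where they are.

Things in the scene. Friction and masses are not known exactly. Their poses are not given: they have to be found in the camera images.
- manifold: Two-place vacuum manifold, fixed: a steel tube 40 mm thick, 244 mm long, axis 31 mm up, on two feet, along its own y; two stopcock levers reach 50 mm out on its -x side, a hose nozzle sticks out at +y. Origin on the bench under its middle, z up. The open seat is at its y = -68 mm; an equal seat at y = +68 mm is closed by a black rubber stopper, top 102 mm above the bench.
- seat (a point): Middle of the mouth of the open seat, level with its top face, 82 mm above the bench; z up. The seat is a steel cup 51 mm in outside diameter with an upright bore 42 mm wide and 14 mm deep.
- support_screen: Steel disc with a perforated raised face, standing on its plug, 110 g. Origin: centre of its underside, z up. From below: plug 38 mm wide to 8 mm up, foot tapered; disc 56 mm wide from 8 to 17 mm up (grip its edge); raised face 40 mm wide to 21 mm. Home: plug in the seat's bore (2 mm play all round), disc resting on the seat: origin 8 mm below point seat.
- collar: White plastic ring, 56 mm outside, 44 mm inside, 15 mm high, both faces alike, lying flat, 30 g. Origin: centre of its underside, z up. Grip it across the outside. Home: lying on the screen's disc round the raised face (2 mm play all round): origin 17 mm above the screen's origin (9 mm above point seat).
- funnel: Bottomless steel cup, upright, 140 g. Origin: centre of its underside, z up. From below: spigot 38 mm wide to 8 mm up, foot tapered; shoulder 56 mm wide to 13; cone to 27; upright wall 62 mm outside, 56 inside, to the rim (65 mm wide) at 82 mm. Grip the wall outside, 45 to 65 mm up. Home: spigot in the collar (2 mm play), shoulder on it: origin 7 mm above the collar's (16 above point seat).
- lid: Round steel plate with black knob, right way up, 90 g. Origin: centre of its underside, z up. From below: plug 51 mm wide to 7 mm up; plate 68 mm wide to 12 mm; neck 12 mm wide to 18 mm; knob 21 mm wide to 36 mm (grip it). Home: plug in the funnel's mouth (2.5 mm play), plate on the rim: origin 75 mm above the funnel's (91 mm above point seat).
- dish: Closed petri dish with pinkish filling, 90 mm in diameter, 16 mm high, among the parts; not to be moved. Origin at the centre of its underside.
- tweezers: Steel forceps, 129 x 16 x 10 mm, lying along their own x axis among the parts; not to be moved. Origin under the middle.
- timer: White laboratory timer, 66 x 66 x 20 mm, face up, with three buttons; not to be moved. Origin under the middle.
- bottle: Amber glass bottle with white cap, 48 mm in diameter, 108 mm high, standing; not to be moved. Origin at the centre of its underside.
Mind the look-alikes: they are no part of the job. Leave any blue, turquoise or yellow look-alike of the collar alone.

How it is judged:
By the outcome, as a careful person would: the job done as asked, in the order asked, and still so for the second after the job is handed in, with the robot touching nothing.
It also fails if it takes over 99 s, if anything falls off the work surface, if the arm or the gripper's body presses on something with over 40 N, if the wrist force passes 120 N, or if a joint passes its speed limit or range.

## Working session

There is one attempt and no reset: what is moved stays moved. The work goes in short steps, Python scripts to look and compute and a tool call to move; the robot and the scene stay as the last step left them, time stands still between calls to the robot, and variables do not carry over. Pictures are saved under pics/ and viewed, at most 14 in all, crops included, and the job is handed in when it is done.

Besides the shell and the picture viewer there is one more tool, called as name(argument=value, ...) on one line, values as JSON. move_arm: Moves the arm, as the interface text tells. Its arguments: {"type":"object","properties":{"targets":{"type":"array"},"grip_force":{"type":"number"}},"required":["targets"]}

```bash
mkdir -p pics
cat > h.py <<'E'
import numpy as np, cv2
from scipy.spatial.transform import Rotation as R
from station import ctrl
def cam(name):
    o=ctrl.get_obs(); p,d=ctrl.camera(name); k=ctrl.camera_params(name); K=np.array(k["intrinsics"])
    if name=="wrist":
        T=np.eye(4);T[:3,:3]=R.from_euler('xyz',o["eef_rot"]).as_matrix();T[:3,3]=o["ee_pos"]; T=T@np.array(k["T_tool_cam"])
    else:
        W=np.eye(4);W[:3,:3]=cv2.Rodrigues(np.array(k["rvec"],float))[0];W[:3,3]=np.ravel(k["tvec"]);T=np.linalg.inv(W)
    return p,d,K,T
def cloud(d,K,T):
    v,u=np.mgrid[:d.shape[0],:d.shape[1]]
    c=np.stack([(u-K[0,2])/K[0,0]*d,(v-K[1,2])/K[1,1]*d,d],-1)
    return c@T[:3,:3].T+T[:3,3]
def save(n,p): cv2.imwrite(f"pics/{n}.png",p[:,:,::-1])
def pr(*a): print(*[np.round(x,4) if not isinstance(x,str) else x for x in a])
E
python3 - <<'E'
from h import *
o=ctrl.get_obs(); pr(o["ee_pos"],o["eef_rot"],o["grip_width"],o["time_s"])
for n in ["top","scene"]:
    p,d,K,T=cam(n); save(n,p); P=cloud(d,K,T); pr(n,T[:3,3],K[0,0])
    for t in ["manifold","seat","support_screen","collar","funnel","lid","dish","tweezers","timer","bottle"]:
        if t=="seat":
            for r in ctrl.tip_of(n,t)[:2]:
                u,v=map(int,r["point"]); pr(t,r["score"],r["point"],P[v,u])
            continue
        for r in ctrl.cut_out(n,t)[:4]:
            m=r["region"]&(d>0); q=P[m]; 
            if len(q)==0: continue
            z=np.percentile(q[:,2],95); s=q[q[:,2]>z-.006]
            pr(t,r["score"],r["point"],"zmax",z,"topmid",(s[:,:2].min(0)+s[:,:2].max(0))/2,"size",np.ptp(q,axis=0), "n", len(q))
E
```

```text
[0.2405 0.4944 0.2189] [-3.1404e+00 -1.0000e-04  2.6888e+00] 0.0938 0.0
top [0.3366 0.014  1.2666] 365.2489
manifold 0.76 [316.5 159. ] zmax 0.1033 topmid [0.6399 0.1027] size [0.1282 0.277  0.1148] n 1241
seat 0.93 [334.1 165.6] [ 0.6013 -0.0236  0.0669]
support_screen 0.58 [412.8 204.2] zmax 0.0259 topmid [ 0.4842 -0.2984] size [0.0548 0.0558 0.0309] n 201
collar 0.67 [265. 175.] zmax 0.019 topmid [0.5954 0.2169] size [0.0564 0.0575 0.0263] n 135
collar 0.59 [199.2 206.8] zmax 0.0197 topmid [0.4483 0.4065] size [0.0527 0.056  0.0262] n 114
collar 0.56 [231.6 191.3] zmax 0.0185 topmid [0.5261 0.315 ] size [0.0491 0.053  0.0173] n 56
collar 0.43 [201.7 180.4] zmax 0.0194 topmid [0.5353 0.4159] size [0.0505 0.054  0.019 ] n 70
funnel 0.68 [284.6 209.8] zmax 0.0834 topmid [0.4348 0.1245] size [0.0591 0.057  0.079 ] n 196
lid 0.8 [340.7 209.6] zmax 0.0371 topmid [ 0.4572 -0.0517] size [0.063  0.0657 0.0356] n 296
dish 0.71 [245.6 233. ] zmax 0.0211 topmid [0.3665 0.2675] size [0.09   0.0959 0.0288] n 583
dish 0.4 [411.  203.3] zmax 0.0259 topmid [ 0.4842 -0.297 ] size [0.0526 0.0548 0.0
[... 1222 characters left out ...]
 size [0.0741 0.0667 0.0427] n 402
lid 0.29 [220.5 200.7] zmax 0.0186 topmid [0.3631 0.2662] size [0.0894 0.1001 0.027 ] n 632
dish 0.59 [223.  199.1] zmax 0.0186 topmid [0.3631 0.2658] size [0.0894 0.0896 0.0274] n 632
dish 0.47 [324.5 296.9] zmax 0.0203 topmid [ 0.3374 -0.174 ] size [0.0819 0.0844 0.0301] n 667
tweezers 0.7 [293.3 227.8] zmax 0.0114 topmid [0.4355 0.0354] size [0.1129 0.0258 0.0177] n 130
tweezers 0.63 [460.4 265.9] zmax 0.107 topmid [ 0.6203 -0.3835] size [0.116  0.0634 0.1159] n 598
timer 0.86 [324.6 297.6] zmax 0.0202 topmid [ 0.3379 -0.1736] size [0.0855 0.0849 0.0263] n 678
bottle 0.86 [459.6 265.1] zmax 0.107 topmid [ 0.6203 -0.3835] size [0.0956 0.0634 0.1167] n 607
```

View pics/top.png

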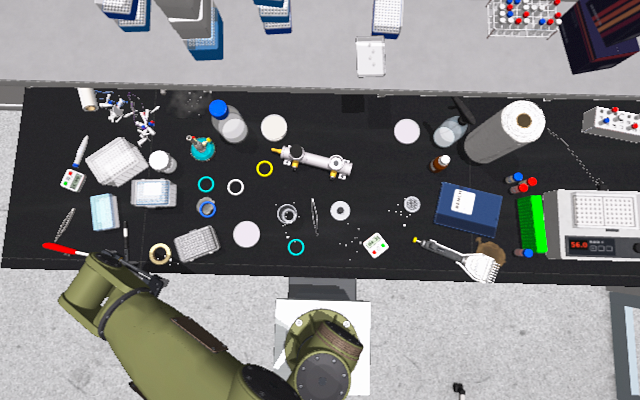

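View pics/scene.png

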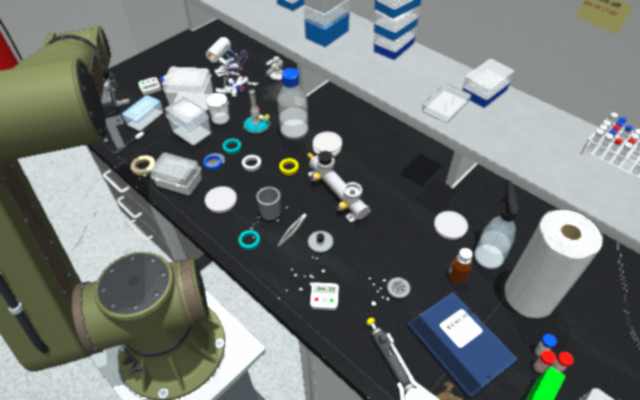

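The top view shows these candidates for the collar: white ring (236,187), yellow (265,168), turquoise (206,184) and (296,247), blue (206,207), and a beige tape roll (160,254). I choose the white one at (236,187). The screen is at (412,204), lid (340,210), funnel (287,213), open seat about (345,168), stopper (296,153). The large pale discs at (274,127) and (406,131) are not parts.

```bash
cat >> h.py <<'E'
def plan(xyz):
    o=ctrl.get_obs(); M=R.from_euler('xyz',o["eef_rot"]).as_matrix()
    return (M.T@(np.array(xyz)-o["ee_pos"]))/0.05
E
python3 - <<'E'
from h import *
p,d,K,T=cam("top");P=cloud(d,K,T)
pr(np.array(ctrl.camera_params("wrist")["T_tool_cam"]),np.array(ctrl.camera_params("wrist")["intrinsics"]))
def md(x0,x1,y0,y1,z0,z1):
    m=(P[...,0]>x0)&(P[...,0]<x1)&(P[...,1]>y0)&(P[...,1]<y1)&(P[...,2]>z0)&(P[...,2]<z1);q=P[m]
    pr(len(q),q.min(0),q.max(0),(q.min(0)+q.max(0))/2)
md(.5,.7,-.1,.03,.074,.1); md(.5,.75,.04,.16,.09,.12)
md(.3,.55,-.5,-.345,.03,.3)
md(.63,.95,.15,.42,.05,.4)
im=p[130:290,140:460]; save("crop1",cv2.resize(im,(800,400),interpolation=cv2.INTER_CUBIC))
pr(plan([.56,.05,.25]))
E
```

```text
[[-3.000e-04 -9.576e-01 -2.882e-01  8.460e-02]
 [ 1.000e+00 -5.000e-04  5.000e-04  4.000e-04]
 [-6.000e-04 -2.882e-01  9.576e-01 -1.652e-01]
 [ 0.000e+00  0.000e+00  0.000e+00  1.000e+00]] [[289.1139   0.     315.9185]
 [  0.     289.1139 199.613 ]
 [  0.       0.       1.    ]]
71 [ 0.5845 -0.0529  0.0744] [ 0.6322 -0.0062  0.0884] [ 0.6083 -0.0295  0.0814]
140 [0.6183 0.0828 0.0974] [0.6614 0.1227 0.1099] [0.6398 0.1028 0.1036]
70 [ 0.3133 -0.4255  0.03  ] [ 0.3578 -0.3456  0.056 ] [ 0.3356 -0.3855  0.043 ]
7030 [0.6385 0.1501 0.05  ] [0.95   0.4198 0.3999] [0.7942 0.2849 0.225 ]
[-9.6337 -5.2008 -0.611 ]
```

View pics/crop1.png

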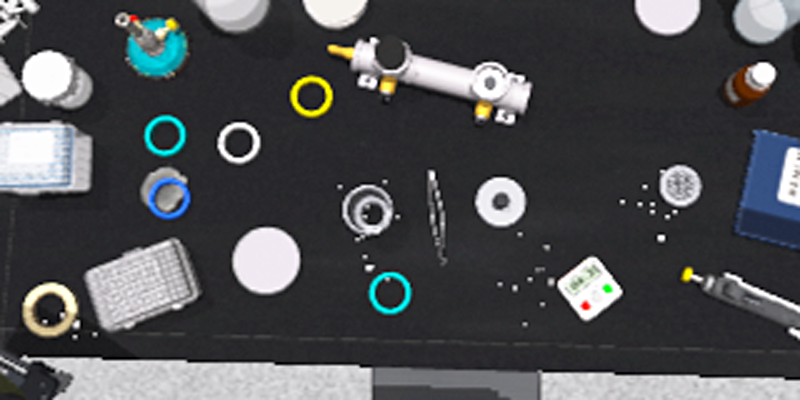

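The close crop confirms the white ring at (238,143), with the turquoise, yellow and blue ones separate from it. I'm moving over the seat first.

move_arm(targets=[[1, -11.1, -6.2, 0, 0, 0, 0], [1, -11.1, -6.2, 0, 0, 0, 0], [1, -11.1, -6.2, 0, 0, 0, 0], [1, -11.1, -6.2, 0, 0, 0, 0], [1, -11.1, -6.2, 0, 0, 0, 0], [1, -11.1, -6.2, 0, 0, 0, 0], [1, -11.1, -6.2, 0, 0, 0, 0], [1, -11.1, -6.2, 0, 0, 0, 0], [1, -11.1, -6.2, 0, 0, 0, 0], [1, -11.1, -6.2, 0, 0, 0, 0], [1, -11.1, -6.2, 0, 0, 0, 0], [1, -11.1, -6.2, 0, 0, 0, 0]])

```text
time_s: 2.35
ee_pos: [0.5845, 0.0003, 0.2195]
eef_rot: [3.141, 0.0, 2.689]
force: [0.7, 0.5, 0.6]
grip_width: 0.0939
grip_force: 0.0
```

```bash
python3 -c "
from h import *
o=ctrl.get_obs();pr(o['time_s'],o['ee_pos'],o['eef_rot'],o['joint_vel'],plan([.605,-.03,.22]))"
```

```text
2.35 [5.845e-01 3.000e-04 2.195e-01] [3.1414e+00 2.0000e-04 2.6887e+00] [-6.967e-01  6.108e-01 -8.223e-01  2.000e-04  2.010e-01 -6.979e-01] [-0.6336 -0.3661 -0.0089]
```

move_arm(targets=[[1, -0.6, -0.3, 0, 0, 0, 0], [1, -0.6, -0.3, 0, 0, 0, 0], [1, -0.6, -0.3, 0, 0, 0, 0], [1, -0.6, -0.3, 0, 0, 0, 0]])

```text
time_s: 2.75
ee_pos: [0.6037, -0.0235, 0.2195]
eef_rot: [3.142, -0.0, 2.69]
force: [-0.4, 0.5, 0.1]
grip_width: 0.094
grip_force: 0.0
```

Run:
```python
from h import *
o=ctrl.get_obs();pr(o['ee_pos'],o['joint_vel'][0])
p,d,K,T=cam("wrist");save("w1",p);P=cloud(d,K,T)
for r in ctrl.tip_of("wrist","seat"):
    u,v=r["point"]; 
    c=np.array([(u-K[0,2])/K[0,0],(v-K[1,2])/K[1,1],1]);w=T[:3,:3]@c; s=(.082-T[2,3])/w[2]; pr(r["score"],r["point"],T[:3,3]+s*w)
m=(np.abs(P[...,2]-.082)<.006)&(np.hypot(P[...,0]-.608,P[...,1]+.03)<.04);q=P[m]
pr(m.sum(),q.min(0),q.max(0),(q.min(0)+q.max(0))/2,np.median(q[:,2]))
c,rad=cv2.minEnclosingCircle(q[:,:2].astype(np.float32)*1000); pr("circ",c,rad)
```

```text
[ 0.6037 -0.0235  0.2195] 0.008
0.91 [315.  199.8] [ 0.6096 -0.0269  0.082 ]
0.72 [298.4  25.2] [0.4511 0.0332 0.082 ]
604 [ 0.5831 -0.0546  0.076 ] [ 0.6334 -0.0043  0.0837] [ 0.6083 -0.0294  0.0799] 0.0815
circ [608.2782 -29.4858] 25.4189
```

View pics/w1.png

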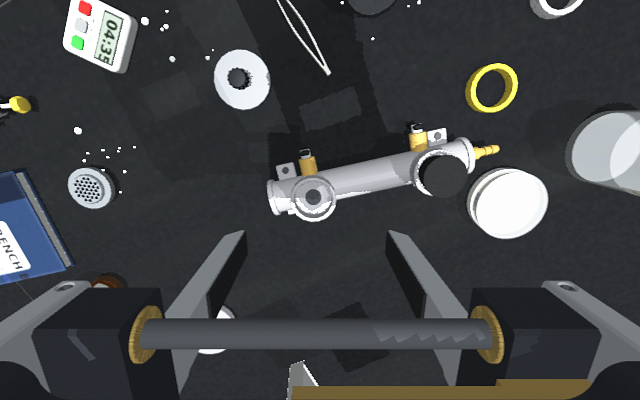

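The picture shows the open seat at (315,199), the stopper at (443,175), the screen at (90,187) and the lid at (242,78). Now over to the screen.

move_arm(targets=[[1, 0, -6, 1.2, 0, 0, 0], [1, 0, -6, 1.2, 0, 0, 0], [1, 0, -6, 1.2, 0, 0, 0], [1, 0, -6, 1.2, 0, 0, 0], [1, 0, -6, 1.2, 0, 0, 0], [1, 0, -6, 1.2, 0, 0, 0], [1, 0, -6, 1.2, 0, 0, 0], [1, 0, -6, 1.2, 0, 0, 0], [1, 0, -6, 1.2, 0, 0, 0], [1, 0, -6, 1.2, 0, 0, 0], [1, 0, -6, 1.2, 0, 0, 0]])

```text
time_s: 3.95
ee_pos: [0.4735, -0.293, 0.1598]
eef_rot: [-3.142, 0.0, 2.691]
force: [-0.1, -0.2, 0.5]
grip_width: 0.094
grip_force: 0.0
```

```bash
cat >> h.py <<'E'
def look(name,target,z,guess,rad,tol=.005):
    """circle centre of target's face at height z, from depth and mask"""
    o=ctrl.get_obs();pr(o['time_s'],o['ee_pos'],"q6",o['qpos'][5],o['joint_vel'][0])
    p,d,K,T=cam(name);P=cloud(d,K,T); best=None
    for r in (ctrl.cut_out(name,target) if target else []):
        q=P[r["region"]&(d>0)]; m=np.abs(q[:,2]-z)<tol; pr(r["score"],r["point"],np.median(q,axis=0))
    m=(np.abs(P[...,2]-z)<tol)&(np.hypot(P[...,0]-guess[0],P[...,1]-guess[1])<rad);q=P[m]
    c,rr=cv2.minEnclosingCircle(q[:,:2].astype(np.float32)*1000)
    pr(len(q),"bbmid",(q.min(0)+q.max(0))/2,"circ",c,rr,"z",np.median(q[:,2]))
    return p,d,K,T,P
E
python3 - <<'E'
from h import *
p,*_=look("wrist","support_screen",.0165,(.482,-.298),.035,.006); save("w2",p)
E
```

```text
3.95 [ 0.4735 -0.293   0.1598] q6 -1.7398 -0.0055
0.67 [316.7 203.1] [ 0.4812 -0.2948  0.0191]
0.31 [364.8  24.7] [ 0.3478 -0.1797  0.0174]
1874 bbmid [ 0.4829 -0.2962  0.0165] circ [ 483.1472 -296.1451] 28.0377 z 0.0185
```

move_arm(targets=[[1, -0.2, 0.03, 1, 0, 0, 0], [1, -0.2, 0.03, 1.9, 0, 0, 0], [1, -0.2, 0.03, 2.5, 0, 0, 0], [1, -0.2, 0.03, 2.85, 0, 0, 0], [1, -0.2, 0.03, 2.85, 0, 0, 0], [-1, -0.2, 0.03, 2.85, 0, 0, 0], [-1, -0.2, 0.03, 2.85, 0, 0, 0], [-1, -0.2, 0.03, 2.85, 0, 0, 0], [-1, -0.2, 0.03, 2.85, 0, 0, 0], [-1, -0.2, 0.03, 2.85, 0, 0, 0], [-1, -0.2, 0.03, 2.85, 0, 0, 0]], grip_force=25)

```text
time_s: 5.15
ee_pos: [0.4825, -0.2971, 0.0171]
eef_rot: [3.142, 0.0, 2.689]
force: [-0.4, 0.0, 1.3]
grip_width: 0.0552
grip_force: 25.0
```

move_arm(targets=[[-1, 0, 0, -0.9, 0, 0, 0], [-1, 0, 0, -1.8, 0, 0, 0], [-1, 0, 0, -2.6, 0, 0, 0], [-1, 0.07, 5.92, -2.6, 0, 0, 0], [-1, 0.07, 5.92, -2.6, 0, 0, 0], [-1, 0.07, 5.92, -2.6, 0, 0, 0], [-1, 0.07, 5.92, -2.6, 0, 0, 0], [-1, 0.07, 5.92, -2.6, 0, 0, 0], [-1, 0.07, 5.92, -2.6, 0, 0, 0], [-1, 0.07, 5.92, -2.6, 0, 0, 0], [-1, 0.07, 5.92, -2.6, 0, 0, 0], [-1, 0.07, 5.92, -2.6, 0, 0, 0]])

```text
time_s: 6.35
ee_pos: [0.6084, -0.0303, 0.1468]
eef_rot: [-3.141, -0.0, 2.688]
force: [0.9, -0.5, -1.9]
grip_width: 0.0549
grip_force: 25.0
```

Run:
```python
from h import *
o=ctrl.get_obs();z=o['ee_pos'][2]-.017
p,d,K,T,P=look("wrist","support_screen",z+.017,o['ee_pos'][:2],.04,.006); save("w3",p)
pr(plan([.6083,-.0294,.120]),o['grip_width'],o['force'])
```

```text
6.35 [ 0.6084 -0.0303  0.1468] q6 -1.2269 -0.0125
0.78 [314.8 249.1] [ 0.6051 -0.0284  0.1482]
6031 bbmid [ 0.6084 -0.0261  0.1467] circ [599.5976 -26.135 ] 38.7553 z 0.1482
[0.014  0.0212 0.5403] 0.0549 [ 0.8644 -0.5361 -1.9335]
```

View pics/w3.png

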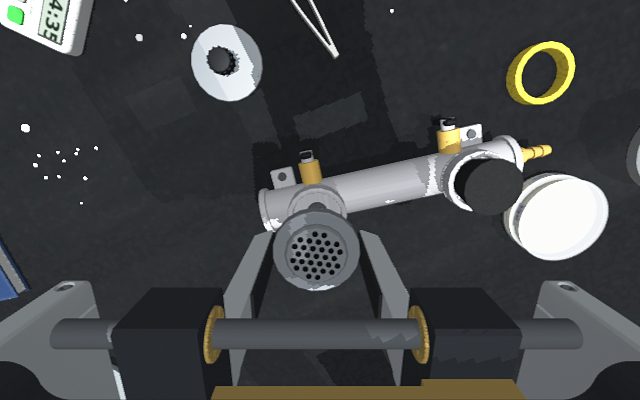

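The screen is held level and centred in the fingers at (316,250), just above the seat. Lowering it.

move_arm(targets=[[-1, 0.01, 0.02, 0.5, 0, 0, 0], [-1, 0.01, 0.02, 0.8, 0, 0, 0], [-1, 0.01, 0.02, 0.9, 0, 0, 0], [-1, 0.01, 0.02, 0.98, 0, 0, 0], [-1, 0.01, 0.02, 1.04, 0, 0, 0], [-1, 0.01, 0.02, 1.1, 0, 0, 0], [-1, 0.01, 0.02, 1.1, 0, 0, 0]])

```text
time_s: 7.15
ee_pos: [0.6088, -0.0283, 0.0919]
eef_rot: [-3.142, 0.0, 2.689]
force: [-0.0, 0.2, -1.7]
grip_width: 0.0552
grip_force: 25.0
```

move_arm(targets=[[-1, 0, 0, 0.03, 0, 0, 0], [-1, 0, 0, 0.03, 0, 0, 0], [0.5, 0, 0, 0.03, 0, 0, 0], [0.8, 0, 0, 0.03, 0, 0, 0], [0.8, 0, 0, 0.03, 0, 0, 0], [0.8, 0, 0, -0.8, 0, 0, 0], [0.8, 0, 0, -1.7, 0, 0, 0], [0.8, 0, 0, -2.6, 0, 0, 0], [0.8, 0, 0, -2.6, 0, 0, 0]])

```text
time_s: 8.05
ee_pos: [0.6107, -0.0284, 0.2286]
eef_rot: [3.138, 0.009, 2.689]
force: [-0.1, 0.4, 0.1]
grip_width: 0.0846
grip_force: 0.0
```

Run:
```python
from h import *
p,d,K,T,P=look("wrist","support_screen",.091,(.6083,-.0294),.035,.0035); save("w4",p)
look("wrist",None,.095,(.6083,-.0294),.024,.002)
m=(np.hypot(P[...,0]-.6083,P[...,1]+.0294)<.018);pr("face z",np.percentile(P[m][:,2],[10,50,90]))
pr(plan([.527,.317,.22]))
```

```text
8.05 [ 0.6107 -0.0284  0.2286] q6 -1.2245 -0.0005
0.74 [314.5 191.9] [ 0.6069 -0.0272  0.0933]
1264 bbmid [ 0.609  -0.0283  0.0911] circ [609.3368 -28.1106] 27.9531 z 0.0912
8.15 [ 0.6089 -0.0283  0.2224] q6 -1.2245 0.0002
1025 bbmid [ 0.6089 -0.0303  0.095 ] circ [607.6689 -30.64  ] 22.4685 z 0.095
face z [0.0941 0.0951 0.3373]
[4.4864 5.4961 0.0222]
```

The screen is home: disc top at 0.0911 (0.091 expected) and face at 0.0951 (0.095 expected). Next, the collar.

move_arm(targets=[[0.8, 4.58, 5.49, 0, 0, 0, 0], [0.8, 4.58, 5.49, 0, 0, 0, 0], [0.8, 4.58, 5.49, 0, 0, 0, 0], [0.8, 4.58, 5.49, 0, 0, 0, 0], [0.8, 4.58, 5.49, 0.4, 0, 0, 0], [0.8, 4.58, 5.49, 0.8, 0, 0, 0], [0.8, 4.58, 5.49, 1.2, 0, 0, 0], [0.8, 4.58, 5.49, 1.2, 0, 0, 0], [0.8, 4.58, 5.49, 1.2, 0, 0, 0], [0.8, 4.58, 5.49, 1.2, 0, 0, 0], [0.8, 4.58, 5.49, 1.2, 0, 0, 0], [0.8, 4.58, 5.49, 1.2, 0, 0, 0]])

```text
time_s: 9.4
ee_pos: [0.5238, 0.3176, 0.1628]
eef_rot: [3.141, 0.001, 2.687]
force: [-0.8, 0.2, -0.3]
grip_width: 0.0847
grip_force: 0.0
```

Run:
```python
from h import *
p,d,K,T,P=look("wrist","collar",.015,(.526,.3145),.036,.004); save("w5",p)
m=(np.abs(P[...,2]-.015)<.004)&(np.hypot(P[...,0]-.526,P[...,1]-.3145)<.036);pr("rgb",np.median(p[m],axis=0))
```

```text
9.4 [0.5238 0.3176 0.1628] q6 -0.6309 0.0061
0.91 [394.5 140.7] [0.5307 0.4192 0.0141]
0.83 [ 34.4 122.6] [0.3252 0.0995 0.0121]
0.82 [266.2 283. ] [0.5942 0.2192 0.0135]
0.76 [381.4  82.1] [0.444  0.4118 0.0146]
0.69 [ 23.3 265.2] [ 0.4553 -0.0418  0.0119]
0.61 [319.5 207.4] [0.526  0.3171 0.0142]
734 bbmid [0.5265 0.3153 0.0141] circ [526.6319 315.5104] 27.8604 z 0.0146
rgb [174.5 178.  178. ]
```

View pics/w5.png

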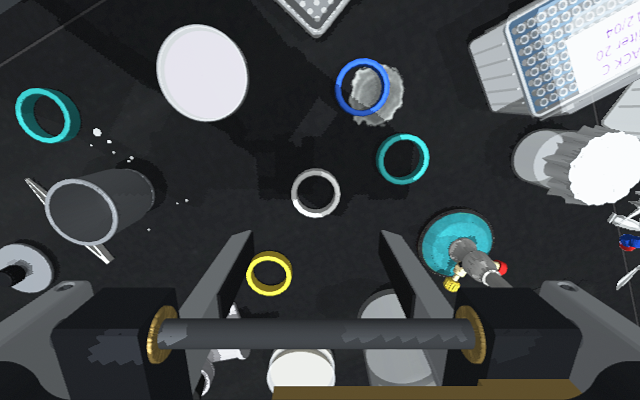

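The white ring sits at (316,193), with the yellow one at (269,274), turquoise at (403,158) and blue at (362,87) clear of the fingers. Grasping the white one.

move_arm(targets=[[0.8, -0.07, -0.01, 1, 0, 0, 0], [0.8, -0.07, -0.01, 1.9, 0, 0, 0], [0.8, -0.07, -0.01, 2.5, 0, 0, 0], [0.8, -0.07, -0.01, 2.91, 0, 0, 0], [0.8, -0.07, -0.01, 2.91, 0, 0, 0], [-1, -0.07, -0.01, 2.91, 0, 0, 0], [-1, -0.07, -0.01, 2.91, 0, 0, 0], [-1, -0.07, -0.01, 2.91, 0, 0, 0], [-1, -0.07, -0.01, 2.91, 0, 0, 0], [-1, -0.07, -0.01, 2.91, 0, 0, 0]], grip_force=15)

```text
time_s: 10.5
ee_pos: [0.526, 0.3167, 0.0167]
eef_rot: [3.141, 0.0, 2.689]
force: [-0.9, -1.1, 1.7]
grip_width: 0.0561
grip_force: 15.0
```

move_arm(targets=[[-1, 0, 0, -0.9, 0, 0, 0], [-1, 0, 0, -1.8, 0, 0, 0], [-1, 0, 0, -2.7, 0, 0, 0], [-1, -0.7, -0.9, -3.2, 0, 0, 0], [-1, -4.49, -5.48, -3.2, 0, 0, 0], [-1, -4.49, -5.48, -3.2, 0, 0, 0], [-1, -4.49, -5.48, -3.2, 0, 0, 0], [-1, -4.49, -5.48, -3.2, 0, 0, 0], [-1, -4.49, -5.48, -3.2, 0, 0, 0], [-1, -4.49, -5.48, -3.2, 0, 0, 0], [-1, -4.49, -5.48, -3.2, 0, 0, 0], [-1, -4.49, -5.48, -3.2, 0, 0, 0]])

```text
time_s: 11.7
ee_pos: [0.6079, -0.0292, 0.1762]
eef_rot: [-3.142, -0.0, 2.686]
force: [-0.1, 0.4, -0.6]
grip_width: 0.0566
grip_force: 15.0
```

Run:
```python
from h import *
o=ctrl.get_obs(); pr(o['ee_pos'],o['eef_rot'],o['joint_vel'][0],o['grip_width'],plan([.6079,-.0278,.1075]))
p,d,K,T=cam("wrist");save("w6",p);P=cloud(d,K,T)
# held collar centre: points at collar top height inside fingers, white
z=o['ee_pos'][2]-.0017
e=R.from_euler('xyz',o['eef_rot']).inv().apply(P.reshape(-1,3)-o['ee_pos'])
m=(np.abs(e[:,2]-.0017)<.004)&(np.abs(e[:,1])<.029)&(np.abs(e[:,0])<.04)
q=e[m];pr(len(q),q.min(0),q.max(0)); pr(cv2.minEnclosingCircle(q[:,:2].astype(np.float32)*1000)[0])
```

```text
[ 0.6079 -0.0292  0.1762] [-3.1415e+00 -4.0000e-04  2.6863e+00] 0.0569 0.0566 [0.0121 0.0253 1.3739]
2379 [-0.0287 -0.029  -0.0022] [0.0267 0.0289 0.0057]
[0.83   0.0369]
```

View pics/w6.png

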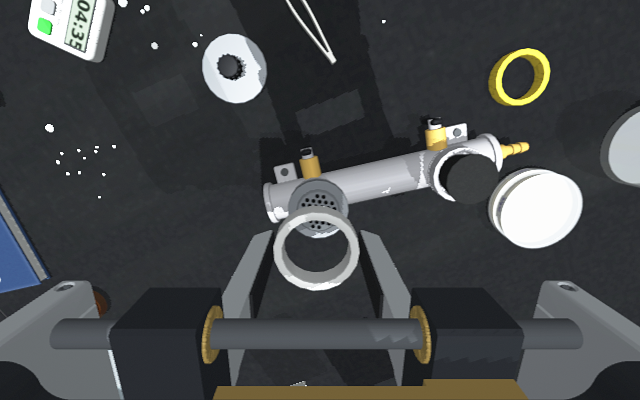

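The ring is held level at (316,249), with the screen's face below it at (318,207). Lowering it.

move_arm(targets=[[-1, 0, 0, 0.6, 0, 0, 0], [-1, 0, 0, 1.0, 0, 0, 0], [-1, 0, 0, 1.2, 0, 0, 0], [-1, 0, 0, 1.28, 0, 0, 0], [-1, 0, 0, 1.33, 0, 0, 0], [-1, 0, 0, 1.36, 0, 0, 0], [-1, 0, 0, 1.36, 0, 0, 0]])

```text
time_s: 12.45
ee_pos: [0.6081, -0.0277, 0.109]
eef_rot: [3.141, 0.001, 2.689]
force: [0.7, -0.4, 0.0]
grip_width: 0.0564
grip_force: 15.0
```

move_arm(targets=[[-1, 0, 0, 0.03, 0, 0, 0], [-1, 0, 0, 0.03, 0, 0, 0], [0.5, 0, 0, 0.03, 0, 0, 0], [0.8, 0, 0, 0.03, 0, 0, 0], [0.8, 0, 0, 0.03, 0, 0, 0], [0.8, 0, 0, -0.8, 0, 0, 0], [0.8, 0, 0, -1.6, 0, 0, 0], [0.8, 0, 0, -2.4, 0, 0, 0], [0.8, 0, 0, -2.4, 0, 0, 0], [0.8, 0, 0, -2.4, 0, 0, 0]])

```text
time_s: 13.45
ee_pos: [0.608, -0.0279, 0.2288]
eef_rot: [3.141, 0.001, 2.689]
force: [-0.8, 0.4, -0.7]
grip_width: 0.0847
grip_force: 0.0
```

Run:
```python
from h import *
p,d,K,T,P=look("wrist",None,.106,(.6089,-.0283),.035,.003); save("w7",p)
m=(np.hypot(P[...,0]-.6089,P[...,1]+.0283)<.017);q=P[m];pr("face z",np.percentile(q[:,2],[10,50,90]))
m=(np.abs(P[...,2]-.106)<.006)&(np.hypot(P[...,0]-.6089,P[...,1]+.0283)<.035);q=P[m];A=np.c_[q[:,:2]-[.6089,-.0283],np.ones(len(q))];pr("tilt",np.linalg.lstsq(A,q[:,2],rcond=None)[0])
```

```text
13.45 [ 0.608  -0.0279  0.2288] q6 -1.224 0.0004
828 bbmid [ 0.6089 -0.0282  0.1055] circ [609.0588 -28.2435] 27.8386 z 0.1056
face z [0.0942 0.0951 0.096 ]
tilt [-0.0027 -0.0019  0.1052]
```

The collar is home: top at 0.1056 (0.106 expected) and flat. Next, the funnel.

move_arm(targets=[[1, 4.54, 1.2, 0, 0, 0, 0], [1, 4.54, 1.2, 0, 0, 0, 0], [1, 4.54, 1.2, 0, 0, 0, 0], [1, 4.54, 1.2, 0, 0, 0, 0], [1, 4.54, 1.2, 0, 0, 0, 0], [1, 4.54, 1.2, 0, 0, 0, 0], [1, 4.54, 1.2, 0, 0, 0, 0], [1, 4.54, 1.2, 0, 0, 0, 0], [1, 4.54, 1.2, 0, 0, 0, 0]])

```text
time_s: 14.4
ee_pos: [0.4305, 0.1248, 0.2279]
eef_rot: [-3.141, -0.001, 2.688]
force: [0.2, -0.5, 0.6]
grip_width: 0.094
grip_force: 0.0
```

Run:
```python
from h import *
p,d,K,T,P=look("wrist","funnel",.082,(.4335,.1245),.038,.003); save("w8",p)
```

```text
14.4 [0.4305 0.1248 0.2279] q6 -0.9165 0.0013
0.66 [271.7 366. ] [ 0.6118 -0.0293  0.0949]
0.65 [318.2 190.9] [0.4455 0.1211 0.0513]
672 bbmid [0.4326 0.1259 0.0813] circ [432.755  126.0501] 32.3176 z 0.0816
```

View pics/w8.png

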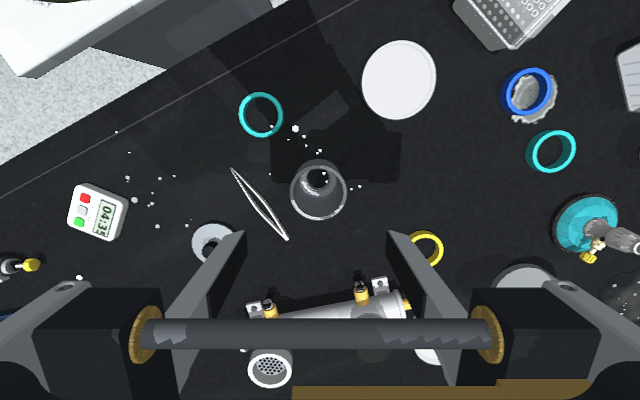

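The funnel rim is at (319,190), clear of the forceps at (260,205).

move_arm(targets=[[1, -0.03, 0.04, 0.6, 0, 0, 0], [1, -0.03, 0.04, 1.4, 0, 0, 0], [1, -0.03, 0.04, 2.3, 0, 0, 0], [1, -0.03, 0.04, 3.1, 0, 0, 0], [1, -0.03, 0.04, 3.55, 0, 0, 0], [1, -0.03, 0.04, 3.55, 0, 0, 0], [-1, -0.03, 0.04, 3.55, 0, 0, 0], [-1, -0.03, 0.04, 3.55, 0, 0, 0], [-1, -0.03, 0.04, 3.55, 0, 0, 0], [-1, -0.03, 0.04, 3.55, 0, 0, 0], [-1, -0.03, 0.04, 3.55, 0, 0, 0]], grip_force=25)

```text
time_s: 15.6
ee_pos: [0.4327, 0.1267, 0.0516]
eef_rot: [3.141, 0.001, 2.689]
force: [0.2, 0.3, 4.1]
grip_width: 0.063
grip_force: 25.0
```

move_arm(targets=[[-1, 0, 0, -0.5, 0, 0, 0], [-1, 0, 0, -1.3, 0, 0, 0], [-1, 0, 0, -2.2, 0, 0, 0], [-1, 0, 0, -3.0, 0, 0, 0], [-1, -0.6, -0.17, -3.2, 0, 0, 0], [-1, -4.52, -1.24, -3.2, 0, 0, 0], [-1, -4.52, -1.24, -3.2, 0, 0, 0], [-1, -4.52, -1.24, -3.2, 0, 0, 0], [-1, -4.52, -1.24, -3.2, 0, 0, 0], [-1, -4.52, -1.24, -3.2, 0, 0, 0], [-1, -4.52, -1.24, -3.2, 0, 0, 0], [-1, -4.52, -1.24, -3.2, 0, 0, 0]])

```text
time_s: 16.8
ee_pos: [0.6077, -0.0273, 0.211]
eef_rot: [3.142, -0.0, 2.689]
force: [0.7, -0.1, -0.8]
grip_width: 0.0628
grip_force: 25.0
```

Run:
```python
from h import *
o=ctrl.get_obs(); pr(o['ee_pos'],o['eef_rot'],o['joint_vel'][0],o['grip_width'],plan([.609,-.0282,.1495]))
p,d,K,T=cam("wrist");save("w9",p);P=cloud(d,K,T)
e=R.from_euler('xyz',o['eef_rot']).inv().apply(P.reshape(-1,3)-o['ee_pos'])
m=(np.abs(e[:,2]+.0305)<.005)&(np.abs(e[:,1])<.04)&(np.abs(e[:,0])<.04)
q=e[m];pr(len(q),q.min(0),q.max(0),np.median(q[:,2])); pr(cv2.minEnclosingCircle(q[:,:2].astype(np.float32)*1000))if len(q) else 0
```

```text
[ 0.6077 -0.0273  0.211 ] [ 3.1416e+00 -5.0000e-04  2.6894e+00] 0.0111 0.0628 [-0.0318 -0.0051  1.2299]
3090 [-0.028  -0.0399 -0.0355] [ 0.032   0.04   -0.0255] -0.0299Traceback (most recent call last):
  File "<stdin>", line 6, in <module>
  File "h.py", line 16, in pr
    def pr(*a): print(*[np.round(x,4) if not isinstance(x,str) else x for x in a])
                        ~~~~~~~~^^^^^
    return _wrapfunc(a, 'round', decimals=decimals, out=out)
    return _wrapit(obj, method, *args, **kwds)
    conv = _array_converter(obj)
ValueError: setting an array element with a sequence. The requested array has an inhomogeneous shape after 1 dimensions. The detected shape was (2,) + inhomogeneous part.
```

View pics/w9.png

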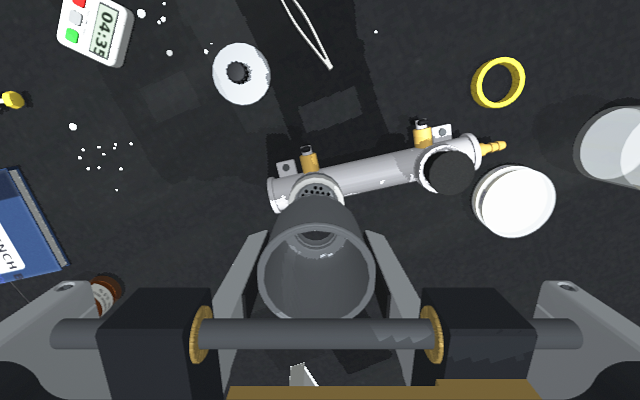

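The funnel is held upright and centred at (316,272), above the collar at (317,195). Lowering it.

move_arm(targets=[[-1, -0.02, 0, 0.5, 0, 0, 0], [-1, -0.02, 0, 0.9, 0, 0, 0], [-1, -0.02, 0, 1.02, 0, 0, 0], [-1, -0.02, 0, 1.1, 0, 0, 0], [-1, -0.02, 0, 1.16, 0, 0, 0], [-1, -0.02, 0, 1.2, 0, 0, 0], [-1, -0.02, 0, 1.2, 0, 0, 0]])

```text
time_s: 17.55
ee_pos: [0.6093, -0.0285, 0.1513]
eef_rot: [3.141, 0.001, 2.689]
force: [0.2, 0.7, -1.4]
grip_width: 0.0628
grip_force: 25.0
```

move_arm(targets=[[-1, 0, 0, 0.03, 0, 0, 0], [-1, 0, 0, 0.03, 0, 0, 0], [-1, 0, 0, 0.03, 0, 0, 0]])

```text
time_s: 17.85
ee_pos: [0.6095, -0.0285, 0.1499]
eef_rot: [3.141, 0.001, 2.689]
force: [-0.0, 1.1, 2.8]
grip_width: 0.0629
grip_force: 25.0
```

Contact reached, so it's seated. Releasing and rising.

move_arm(targets=[[0.5, 0, 0, 0, 0, 0, 0], [1, 0, 0, 0, 0, 0, 0], [1, 0, 0, 0, 0, 0, 0], [1, 0, 0, -0.8, 0, 0, 0], [1, 0, 0, -1.7, 0, 0, 0], [1, 0, 0, -2.6, 0, 0, 0], [1, 0, 0, -3, 0, 0, 0], [1, 0, 0, -3, 0, 0, 0], [1, 0, 0, -3, 0, 0, 0]])

```text
time_s: 18.75
ee_pos: [0.6091, -0.0285, 0.2984]
eef_rot: [-3.141, -0.001, 2.689]
force: [-1.4, 0.0, -0.2]
grip_width: 0.0937
grip_force: 0.0
```

Run:
```python
from h import *
p,d,K,T,P=look("wrist","lid",.180,(.609,-.0284),.038,.004); save("w10",p)
m=(np.abs(P[...,2]-.18)<.005)&(np.hypot(P[...,0]-.609,P[...,1]+.0284)<.036);q=P[m];A=np.c_[q[:,:2]-[.609,-.0284],np.ones(len(q))];pr("tilt",np.linalg.lstsq(A,q[:,2],rcond=None)[0])
pr(plan([.452,-.05,.29]))
```

```text
18.75 [ 0.6091 -0.0285  0.2984] q6 -1.2248 -0.0008
0.74 [257.9  77.2] [ 0.456  -0.0485  0.012 ]
815 bbmid [ 0.6095 -0.0288  0.1793] circ [609.8287 -28.7954] 32.3654 z 0.1797
tilt [-0.0113  0.006   0.1795]
[ 2.6326 -1.7598  0.1594]
```

The funnel is home: rim at 0.1797 (0.180 expected) and level. Next, the lid.

move_arm(targets=[[0, 2.63, -1.76, 0, 0, 0, 0], [0, 2.63, -1.76, 0, 0, 0, 0], [0, 2.63, -1.76, 0, 0, 0, 0], [0, 2.63, -1.76, 0, 0, 0, 0], [0, 2.63, -1.76, 0.7, 0, 0, 0], [0, 2.63, -1.76, 1.5, 0, 0, 0], [0, 2.63, -1.76, 2.4, 0, 0, 0], [0, 2.63, -1.76, 2.4, 0, 0, 0], [0, 2.63, -1.76, 2.4, 0, 0, 0], [0, 2.63, -1.76, 2.4, 0, 0, 0]])

```text
time_s: 19.85
ee_pos: [0.4536, -0.0503, 0.1814]
eef_rot: [3.141, 0.002, 2.689]
force: [0.4, 0.9, 0.8]
grip_width: 0.0469
grip_force: 0.0
```

Run:
```python
from h import *
p,d,K,T,P=look("wrist","lid",.012,(.456,-.051),.042,.004); save("w11",p)
look("wrist",None,.036,(.456,-.051),.02,.004)
pr(ctrl.get_obs()["grip_width"])
```

```text
19.85 [ 0.4536 -0.0503  0.1814] q6 -1.3087 -0.001
0.62 [316.2 184.2] [ 0.4519 -0.0486  0.0121]
2087 bbmid [ 0.4544 -0.0503  0.0112] circ [454.5352 -50.0895] 33.9396 z 0.0119
19.95 [ 0.4534 -0.0502  0.1812] q6 -1.3087 0.0008
283 bbmid [ 0.455  -0.0502  0.035 ] circ [454.7902 -50.0918] 11.5059 z 0.0357
0.047
```

View pics/w11.png

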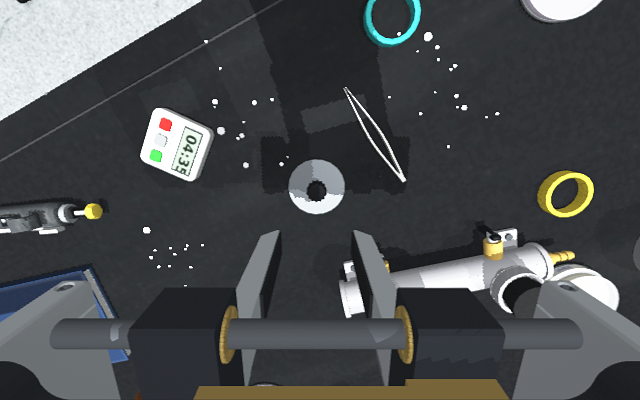

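The lid is at (316,187), knob at (317,191); the forceps at (375,140) lie clear.

move_arm(targets=[[0, -0.02, 0, 0.6, 0, 0, 0], [0, -0.02, 0, 1.5, 0, 0, 0], [0, -0.02, 0, 2.3, 0, 0, 0], [0, -0.02, 0, 2.8, 0, 0, 0], [0, -0.02, 0, 3.04, 0, 0, 0], [0, -0.02, 0, 3.04, 0, 0, 0], [-1, -0.02, 0, 3.04, 0, 0, 0], [-1, -0.02, 0, 3.04, 0, 0, 0], [-1, -0.02, 0, 3.04, 0, 0, 0], [-1, -0.02, 0, 3.04, 0, 0, 0], [-1, -0.02, 0, 3.04, 0, 0, 0]], grip_force=20)

```text
time_s: 21.1
ee_pos: [0.4537, -0.0506, 0.0279]
eef_rot: [3.141, 0.001, 2.689]
force: [-0.6, 0.9, 6.4]
grip_width: 0.0206
grip_force: 20.0
```

move_arm(targets=[[-1, 0, 0, -0.5, 0, 0, 0], [-1, 0, 0, -1.3, 0, 0, 0], [-1, 0, 0, -2.2, 0, 0, 0], [-1, 0, 0, -3.1, 0, 0, 0], [-1, 0, 0, -4, 0, 0, 0], [-1, 0, 0, -4.45, 0, 0, 0], [-1, -0.5, 0.35, -4.45, 0, 0, 0], [-1, -1.2, 0.8, -4.45, 0, 0, 0], [-1, -2, 1.35, -4.45, 0, 0, 0], [-1, -2.6, 1.76, -4.45, 0, 0, 0], [-1, -2.6, 1.76, -4.45, 0, 0, 0], [-1, -2.6, 1.76, -4.45, 0, 0, 0]])

```text
time_s: 22.3
ee_pos: [0.6086, -0.0282, 0.2489]
eef_rot: [-3.141, -0.002, 2.689]
force: [-0.3, 0.1, -0.3]
grip_width: 0.0205
grip_force: 20.0
```

Run:
```python
from h import *
o=ctrl.get_obs(); pr(o['ee_pos'],o['eef_rot'],o['joint_vel'][0],o['grip_width'],plan([.6091,-.0284,.2009]))
p,d,K,T=cam("wrist");save("w12",p);P=cloud(d,K,T)
e=R.from_euler('xyz',o['eef_rot']).inv().apply(P.reshape(-1,3)-o['ee_pos'])
m=(np.abs(e[:,2]-.016)<.006)&(np.abs(e[:,1])<.037)&(np.abs(e[:,0])<.04)
q=e[m];pr(len(q),q.min(0),q.max(0),np.median(q[:,2])); A=np.c_[q[:,:2],np.ones(len(q))];pr("tilt",np.linalg.lstsq(A,q[:,2],rcond=None)[0])
```

```text
[ 0.6086 -0.0282  0.2489] [-3.1409e+00 -1.8000e-03  2.6891e+00] -0.0084 0.0205 [-0.0119  0.0011  0.9595]
3876 [-0.0345 -0.0332  0.0101] [0.0328 0.0339 0.0208] 0.0161
tilt [0.0037 0.0008 0.016 ]
```

View pics/w12.png

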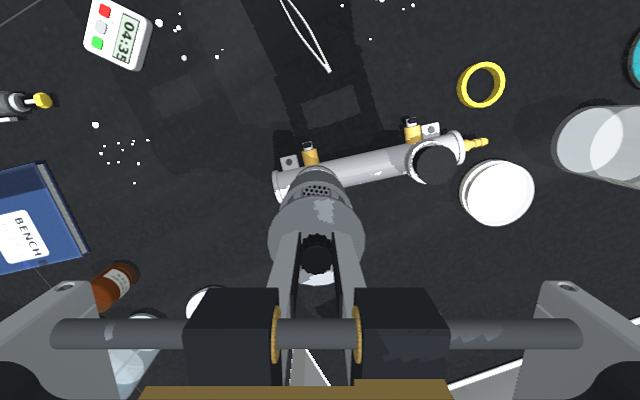

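The lid is held level at (316,240) above the funnel. Lowering it.

move_arm(targets=[[-1, -0.01, 0, 0.4, 0, 0, 0], [-1, -0.01, 0, 0.7, 0, 0, 0], [-1, -0.01, 0, 0.8, 0, 0, 0], [-1, -0.01, 0, 0.86, 0, 0, 0], [-1, -0.01, 0, 0.91, 0, 0, 0], [-1, -0.01, 0, 0.95, 0, 0, 0], [-1, -0.01, 0, 0.95, 0, 0, 0]])

```text
time_s: 23.05
ee_pos: [0.6092, -0.0285, 0.2027]
eef_rot: [3.142, 0.0, 2.689]
force: [0.5, 0.4, -1.2]
grip_width: 0.0204
grip_force: 20.0
```

move_arm(targets=[[-1, 0, 0, 0.03, 0, 0, 0], [-1, 0, 0, 0.03, 0, 0, 0], [-1, 0, 0, 0.03, 0, 0, 0]])

```text
time_s: 23.35
ee_pos: [0.6093, -0.0285, 0.201]
eef_rot: [3.142, 0.0, 2.689]
force: [0.7, -0.2, -0.2]
grip_width: 0.0205
grip_force: 20.0
```

Nearly seated. Releasing and rising.

move_arm(targets=[[-1, 0, 0, 0.02, 0, 0, 0], [-1, 0, 0, 0.02, 0, 0, 0], [-0.2, 0, 0, 0.01, 0, 0, 0], [0, 0, 0, 0, 0, 0, 0], [0, 0, 0, 0, 0, 0, 0], [0, 0, 0, -0.7, 0, 0, 0], [0, 0, 0, -1.5, 0, 0, 0], [0, 0, 0, -2.3, 0, 0, 0], [0, 0, 0, -2.3, 0, 0, 0], [0, 0, 0, -2.3, 0, 0, 0]])

```text
time_s: 24.35
ee_pos: [0.6093, -0.0285, 0.3161]
eef_rot: [3.141, 0.001, 2.689]
force: [-0.0, -0.9, -0.8]
grip_width: 0.0472
grip_force: 0.0
```

Run:
```python
from h import *
p,d,K,T,P=look("wrist","lid",.185,(.6093,-.0285),.04,.004); save("w13",p)
m=(np.abs(P[...,2]-.185)<.005)&(np.hypot(P[...,0]-.609,P[...,1]+.0284)<.036);q=P[m];A=np.c_[q[:,:2]-[.609,-.0284],np.ones(len(q))];pr("tilt",np.linalg.lstsq(A,q[:,2],rcond=None)[0])
p,_,_,_=cam("scene"); save("s2",cv2.resize(p[80:320,180:500],(800,600),interpolation=cv2.INTER_CUBIC))
```

```text
24.35 [ 0.6093 -0.0285  0.3161] q6 -1.2248 -0.0005
0.83 [316.1 193.9] [ 0.607  -0.0273  0.1851]
0.33 [311.4  37.7] [0.4407 0.0433 0.0094]
2577 bbmid [ 0.6101 -0.0287  0.1842] circ [610.0518 -28.679 ] 33.9204 z 0.1849
tilt [0.0034 0.0005 0.1849]
```

View pics/s2.png

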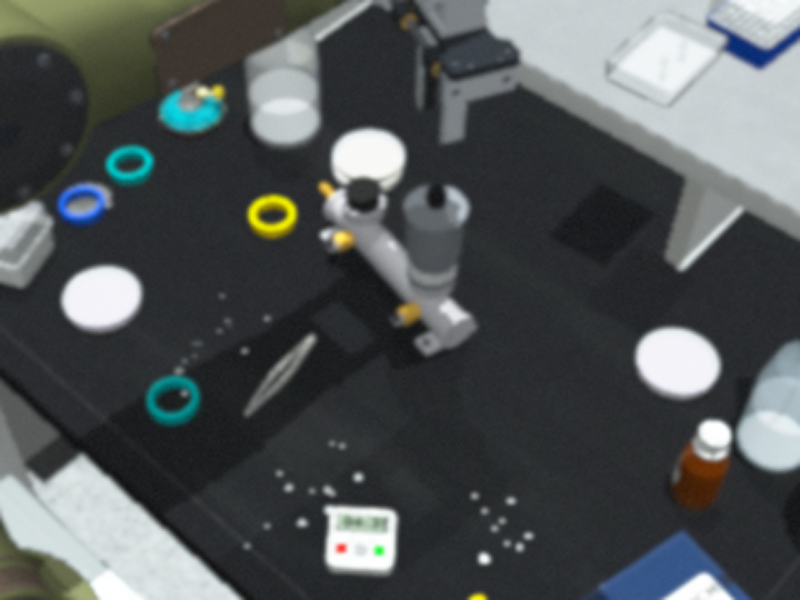

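The whole stack stands on the seat at (437,250). The lid plate is at 0.1849 (0.185 expected) and level, and everything else is untouched. Handing in.

```bash
python3 -c "
from h import *
print(ctrl.hand_in())"
```

```text
the job is handed in; nothing more can be done
None
```

The filter holder is assembled on the open seat and handed in at about 24 s: screen, collar, funnel and lid went on in that order, each measured within 0.5 mm of its home height, and the dish, forceps, timer and bottle were not touched.

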